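# Clamp a model-boat hull in its jig

### The arm

A 6-joint arm with a two-finger parallel gripper is mounted at the origin on the work surface. World frame = base frame: x ahead of the robot, y to its left, z up, the work surface at z = 0. Lengths are in m, angles in rad, forces in N, time in s.
With the tool pointing down it reaches from about 0.25 to 0.775 m from the base axis. Payload 4 kg.
Tool frame: the origin (TCP) lies at the very end of the fingers, on their centre line; the grasp point (between the pads) lies 19 mm behind it (robot.grip_point_offset is the distance from the TCP to the grasp point, in m); z points along the fingers, x is the direction in which the jaws open and shut, and the axes are right-handed (so a half turn about z gives the same grasp; the last joint's range is limited). The gripper opens to 94 mm and grips with 3 to 60 N. Pads are 16 mm wide; open, the fingers measure 119 mm over their backs; the gripper's body (75 mm by 177 mm) begins 78 mm behind the grasp point.
Start: joints at [1.201, 0.087, 1.371, -0, 1.684, -0.103], TCP at [0.145, 0.531, 0.206] pointing down, gripper open.
Joint ranges: [-3.1, 3.1], [-0.76, 2.03], [0.27, 2.55], [-1.08, 4.22], [0.17, 2.65], [-2.57, 2.57]. Speed limits (rad/s): [2.79, 2.79, 3.14, 3.14, 3.14, 3.14].

### API

Orientations are given as [roll, pitch, yaw] about the fixed x, y, z axes, in that order (R = Rz(yaw) Ry(pitch) Rx(roll)).
In Python, from bench import robot gives the robot as it stands.
- The arm moves only by the shell command python3 -m inch 'ROWS'. ROWS is text: rows parted by semicolons, each of 5 numbers parted by spaces: the shift along the tool's x, y, z in cm, then the turn about the tool's z in rad, then the closure, from 0 (fully open) to 1 (shut). In form: tx ty tz spin claw; .... A call has 1 to 20 rows; each row is the pose to reach, as a shift and turn from the pose measured when the call began, along the tool's axes at that moment; what a row does not reach only later rows make up. A row lasts 1/12 s, in which the tool goes at most 41.7 mm and 7.16 degrees, less where a joint would pass 70% of its speed; a pose out of reach is approached as far as the arm can. A call with a gripper value outside its range is refused whole. The fingers move at their own pace and stop on an object; the grip force is fixed at half the most. Time passes only in rows, so rows that repeat a pose let the fingers close. It gives the time, the measured TCP pose, the force and the opening at its end, in the units of the state.
- robot.get_obs(): the state, without advancing time (a new reading comes with each control period).
- robot.snapshot(name): name is "scene" or "top" or "wrist"; returns (picture, depth): 384x512x3 uint8, blue, green, red; 384x512 float32, m along the optical axis (not along the pixel's ray), 0 where there is no reading.
- robot.camera_info(name): a dict with "K" (3x3 intrinsics, pixels), "extrinsics" (4x4, takes a point from world to camera coordinates); the wrist camera has in their place "mount" (4x4, takes a point from camera to tool coordinates, whose origin is the TCP and whose axes are the tool frame's). Camera axes: x right, y down, z forward; pixel columns grow to the right and rows downward; lengths in m; the calibration is good to about 2 mm. A picture is of the moment at which its call begins: read the wrist's pose just before it. camera_info takes no time and is no camera call.
- robot.close_job(): hands the job in, once; it reports no verdict.
The state is a dict: "time": time; "joint_positions": joint angles; "qvel": joint speeds; "joint_torque": joint torques, N m; "tool_pos": TCP position; "ee_rot": TCP orientation; "wrist_force": force on the tool from outside, world axes, zero at the start; "wrist_torque": the same for the moment, N m; "width": finger opening in m.
Only numpy, scipy, OpenCV 4.12 (cv2) and the standard library are available. Lean on these libraries where they do the work, as an engineer would, in place of code of your own. Each camera call takes 0.05 s, during which the arm holds its last target.

### The job

Gently push the orange and blue boat hull along its jig until its stern rests against the dark wooden stop block. Then turn the red clamp knob clockwise until the brass foot just touches the wooden hatch on the deck, give it one quarter turn more, and let go. Never overtighten, and leave the other things on the bench where they are.

Things in the scene. Friction and masses are not known exactly. Their poses are not given: they have to be found in the camera images.
- jig: the fixed jig: plywood base board 15 mm thick with rails, stop and screw clamp. Origin: on the table, vertically below the clamp's screw axis; z up, y along the jig towards the stop block, x towards the clamp's column. The board spans x -63 to +103, y -185 to +190 mm. Two guide rails 14 mm wide, inner faces at x = +-25.5 mm, top 25 mm above the table, y -145 to +110 mm: 1.5 mm play beside the hull
- clamp_arm (a point): middle of the top face of the clamp's blue arm, on the screw's axis, 117 mm above the table; axes as the jig's. The arm is 34 mm wide (y +-17), 22 mm thick and spans x -23 to +93 mm, over a blue column (26 x 40 mm) at x = 80 mm
- stop_face (a point): centre of the stop block's face that the stern must rest on: 110 mm along the jig's +y from its origin, 35 mm above the table; axes as the jig's. The block is dark wood, 70 x 18 mm, top 51 mm above the table
- hull: loose wooden hull, about 0.35 kg, 220 mm long, up to 58 mm wide, 40 mm high, orange above blue, lying between the rails 25 to 60 mm short of the stop. Origin: centre of its flat underside (15 mm above the table); z up, +y to the flat stern, -y to the narrow bow, which ends in a flat upright face 12 mm wide. A wooden hatch 42 x 42 x 6 mm lies on the deck over the origin, its top 46 mm above the underside
- spindle: the clamp's vertical screw carrying knob and foot; sinks 16 mm a turn of the knob. Origin on its axis, 117 mm above the table when knob reads 0. Below hangs a square brass foot (10 mm) that turns with it, 3 to 10 mm above hatch height at knob 0: this varies and is not measured
- foot (a point): point on the screw's axis 41 mm below the spindle's origin, roughly where the foot is (its underside lies 5 to 12 mm lower while free). The foot is sprung: it presses with about 35 N some 10 degrees after first touch, then about 8 N more per mm of screw travel: about 59 N a quarter turn (4 mm) past touch, and 10 N more or less for each 30 degrees
- knob (a joint): angle of the knob, rad; grows clockwise seen from above, which lowers the foot. Turning takes about 0.03 N m while the foot is free. At touch the torque steps up, within 10 degrees, by about 0.08 N m held still (more while turning, as the foot rubs on the hatch); a quarter turn later it is about 0.15 N m held still and 0.4 to 0.7 N m turning, so grip firmly. It stays where it is left
- hull_stern (a point): middle of the stern face of the hull, 110 mm from its origin along +y, 20 mm above the underside
- hull_bow (a point): middle of the bow end face of the hull, 110 mm from its origin along -y, 20 mm above the underside
- knob_grip (a point): grip point of the red wing knob, on the screw's axis, 169 mm above the table when knob reads 0, sinking 16 mm a turn. The wing is an upright bar 46 mm long, 13 mm thick, 32 mm high (from 18 mm below to 14 mm above this point). The point's x axis points along the wing's length, z up
- tack_tin: bystander: small aluminium cup, 40 mm wide, 28 mm high, standing on the jig's board behind the stop. Origin at its underside
- deck_block: bystander: light wooden block 30 x 45 x 18 mm lying on the jig's board beside the bow. Origin at its underside
- spare_red: bystander: red and white spare hull on the table, 187 mm long. Origin at its underside
- spare_white: bystander: white and black spare hull on the table, 187 mm long. Origin at its underside
- paint_jar: bystander: glass jar with blue lid, 60 mm wide, 75 mm high. Origin at its underside
- varnish_can: bystander: can with yellow label, 68 mm wide, 90 mm high. Origin at its underside
- hammer: bystander: hammer lying on the table
- brush: bystander: paint brush lying on the table

How it is judged:
By the outcome, as a careful person would: the job done as asked, in the order asked, and still so for the second after the job is handed in, with the robot touching nothing.
It also fails if it takes over 72 s, if anything falls off the work surface, if the arm or the gripper's body presses on something with over 40 N, if the wrist force passes 120 N, or if a joint passes its speed limit or range.

## Working session

There is one attempt and no reset: what is moved stays moved. The work goes in short steps, Python scripts to look and compute and a shell command to move; the robot and the scene stay as the last step left them, time stands still between calls to the robot, and variables do not carry over. Pictures are saved under pics/ and viewed, and the job is handed in when it is done.

```bash
ls; mkdir -p pics; python3 - <<'E'
from bench import robot
import cv2,numpy as np
np.set_printoptions(precision=4,suppress=True)
o=robot.get_obs();print(o)
for n in ["scene","top","wrist"]:
    i,d=robot.snapshot(n);cv2.imwrite(f"pics/{n}0.png",i);np.save(f"pics/{n}0.npy",d)
    print(robot.camera_info(n))
E
```

```text
pics
{'time': 0.0, 'joint_positions': array([ 1.2009,  0.0879,  1.3723, -0.    ,  1.6836, -0.1031]), 'qvel': array([ 0.0005,  0.001 , -0.001 ,  0.0002,  0.0006,  0.    ]), 'joint_torque': array([  0.0009, -34.0177, -30.2438,   0.0721,   0.0327,  -0.0001]), 'tool_pos': array([0.1448, 0.53  , 0.2043]), 'ee_rot': array([-3.1414,  0.0022,  1.304 ]), 'wrist_force': array([-0.4698,  0.4716, -0.1802]), 'wrist_torque': array([-0.0212, -0.0056,  0.0088]), 'width': 0.09402515861764256}
{'K': array([[401.7227,   0.    , 257.7188],
       [  0.    , 401.7227, 191.6671],
       [  0.    ,   0.    ,   1.    ]]), 'extrinsics': array([[-0.2315,  0.9728,  0.001 ,  0.131 ],
       [ 0.8455,  0.2017, -0.4943, -0.4057],
       [-0.4811, -0.1136, -0.8693,  1.5368],
       [ 0.    ,  0.    ,  0.    ,  1.    ]])}
{'K': array([[371.7876,   0.    , 260.0048],
       [  0.    , 371.7876, 188.3443],
       [  0.    ,   0.    ,   1.    ]]), 'extrinsics': array([[-0.0088, -1.    , -0.0031,  0.0048],
       [-0.9772,  0.0092, -0.2121,  0.567 ],
       [ 0.2121,  0.0012, -0.9773,  1.3127],
       [ 0.    ,  0.    ,  0.    ,  1.    ]])}
{'K': array([[308.8434,   0.    , 251.904 ],
       [  0.    , 308.8434, 187.8491],
       [  0.    ,   0.    ,   1.    ]]), 'mount': array([[ 1.    ,  0.0002,  0.0012, -0.0017],
       [-0.0005,  0.966 ,  0.2584, -0.0755],
       [-0.0011, -0.2584,  0.966 , -0.1793],
       [ 0.    ,  0.    ,  0.    ,  1.    ]])}
```

View pics/scene0.png

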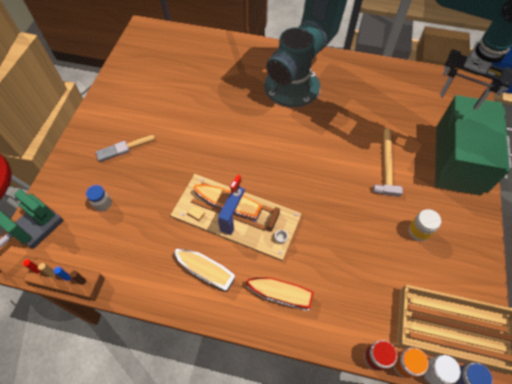

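View pics/top0.png

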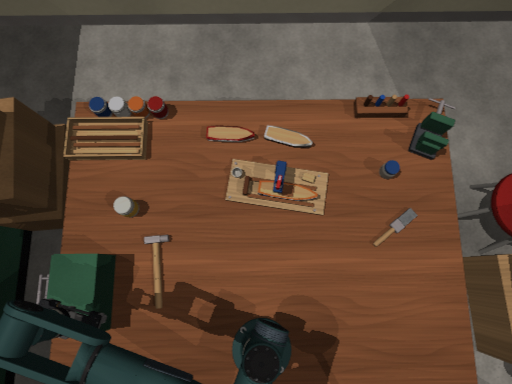

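View pics/wrist0.png

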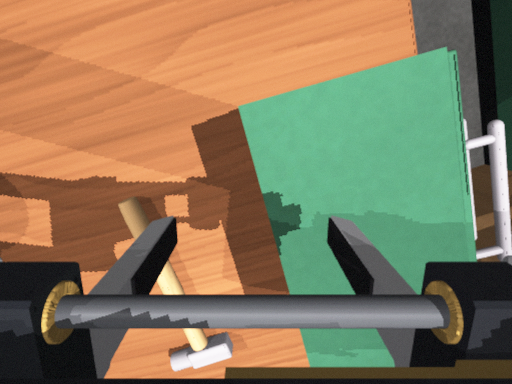

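The scene view shows the jig around (235,215), with the column at (228,215), the knob at (237,184) and the tin at (280,237). The top view shows the jig at (277,186), its stop at the left and its bow at the right. The wrist sees the green box and the hammer. Next I'll fit the board's corners.

```bash
cat > h.py <<'E'
import numpy as np,cv2
from bench import robot
np.set_printoptions(precision=4,suppress=True)
from scipy.spatial.transform import Rotation as Rn
def cam(n,obs=None):
    c=robot.camera_info(n)
    if n=="wrist":
        T=np.eye(4);T[:3,:3]=Rn.from_euler('xyz',obs["ee_rot"]).as_matrix();T[:3,3]=obs["tool_pos"]
        E=np.linalg.inv(T@c["mount"])
    else: E=c["extrinsics"]
    return c["K"],E
def ray(K,E,uv):
    Ti=np.linalg.inv(E);d=Ti[:3,:3]@np.linalg.inv(K)@np.array([uv[0],uv[1],1.]);return Ti[:3,3],d
def onz(K,E,uv,z):
    o,d=ray(K,E,uv);return o+d*(z-o[2])/d[2]
def proj(K,E,p):
    q=K@(E[:3,:3]@np.asarray(p)+E[:3,3]);return q[:2]/q[2]
def cloud(K,E,d):
    v,u=np.mgrid[0:d.shape[0],0:d.shape[1]]
    X=np.stack([(u-K[0,2])/K[0,0]*d,(v-K[1,2])/K[1,1]*d,d],-1)
    return (X-E[:3,3])@E[:3,:3]
E
python3 - <<'E'
from h import *
i=cv2.imread("pics/top0.png");d=np.load("pics/top0.npy");K,E=cam("top")
P=cloud(K,E,d)
for n,c in (("top",(215,145,125,80)),("scene",(160,165,150,100))):
    im=cv2.imread(f"pics/{n}0.png");x,y,w,h=c
    cv2.imwrite(f"pics/{n}0c.png",cv2.resize(im[y:y+h,x:x+w],None,fx=5,fy=5,interpolation=cv2.INTER_CUBIC))
# board by depth
z=P[...,2]
hsv=cv2.cvtColor(i,cv2.COLOR_BGR2HSV)
m=(z>0.008)&(z<0.2);m[:, :215]=0;m[:,345:]=0;m[:150]=0;m[225:]=0
m=m.astype(np.uint8);n,l,s,c=cv2.connectedComponentsWithStats(m);k=1+np.argmax(s[1:,4]);print(s[k],c[k])
mk=(l==k)&(z<0.02)
print("boardz",np.median(z[mk]), "table z",np.median(z[230:260,200:330]))
cn=np.argwhere(l==k)[:,::-1].astype(np.float32)
r=cv2.minAreaRect(cn);print(r)
pts=np.array([onz(K,E,p,.015)[:2] for p in cv2.boxPoints(r)]);print(pts)
print("highest",z[l==k].max(),P[l==k][np.argmax(z[l==k])])
b=(i[260:330,50:112]);print("green box top z",np.median(z[265:300,60:100]), P[265:320,45:115][...,:].reshape(-1,3).max(0))
E
```

```text
[ 226  159  103   56 4092] [277.6026 186.2072]
boardz 0.01360995045834348 table z -0.0017428925548879362
((277.9248352050781, 183.9884490966797), (98.68511199951172, 47.2897834777832), 8.746162414550781)
[[ 0.5335  0.1308]
 [ 0.7186  0.1048]
 [ 0.6543 -0.2725]
 [ 0.4727 -0.2366]]
highest 0.18626142706236726 [ 0.5438 -0.0642  0.1863]
green box top z 0.1575717543500557 [0.3089 1.2327 1.4031]
```

```bash
python3 -m inch --help 2>&1 | head -5; sleep 0
```

```text
invalid input
```

View pics/top0c.png

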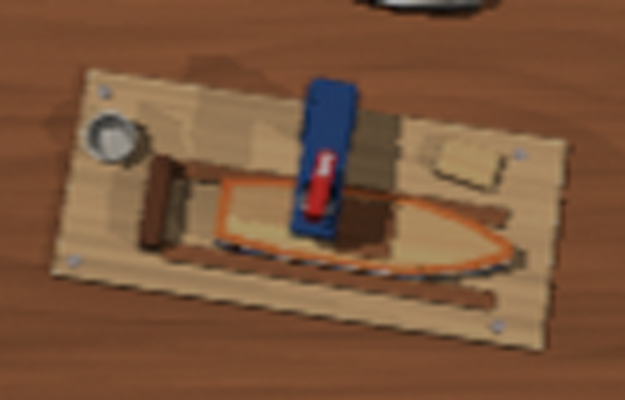

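View pics/scene0c.png

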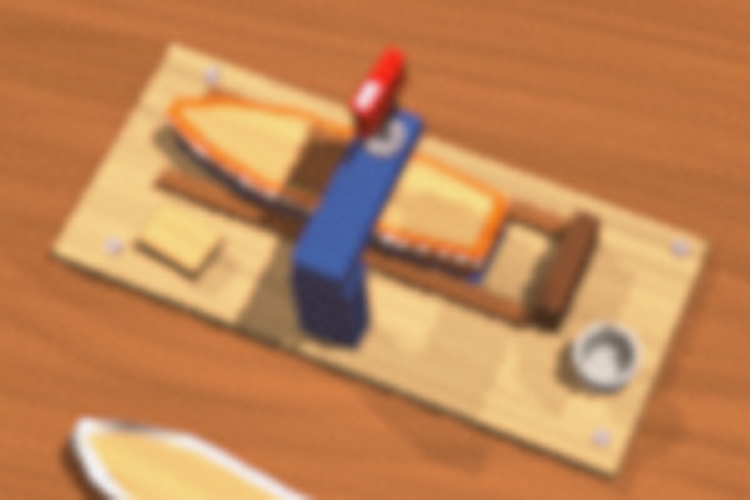

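The top crop shows the board's corners at crop pixels (88,68), (567,140), (545,350) and (50,275). The hull's stern is at crop x≈220 and its bow at ≈(518,255). The red wing is along (318,185), roughly in line with the arm.

```bash
python3 - <<'E'
from h import *
def fit(A,B):
    a=A-A.mean(0);b=B-B.mean(0)
    th=np.arctan2((a[:,0]*b[:,1]-a[:,1]*b[:,0]).sum(),(a*b).sum())
    R=np.array([[np.cos(th),-np.sin(th)],[np.sin(th),np.cos(th)]])
    t=B.mean(0)-R@A.mean(0);return th,t,B-(A@R.T+t)
K,E=cam("top")
c=np.array([(88,68),(567,140),(545,350),(50,275)])/5+[215-.4,145-.4]
J=np.array([(103,190),(103,-185),(-63,-185),(-63,190)])/1000
W=np.array([onz(K,E,p,.015)[:2] for p in c]);print(W);print(fit(J,W))
K2,E2=cam("scene")
c2=np.array([(610,475),(52,255),(172,42),(708,242)])/5+[160-.4,165-.4]
W2=np.array([onz(K2,E2,p,.015)[:2] for p in c2]);print(W2);print(fit(J,W2))
# knob: red mask in both, triangulate ; stern & bow
th,t,_=fit(J,W)
R=np.array([[np.cos(th),-np.sin(th)],[np.sin(th),np.cos(th)]])
for nm,uv,z in (("sternL",(222,178),.055),("sternR",(217,243),.055),("bow",(519,250),.055),("blk",(470,165),.033),("tin",(112,137),.043)):
    p=onz(K,E,np.array(uv)/5+[214.6,144.6],z)[:2];print(nm,p,(p-t)@R*1000)
E
```

```text
[[ 0.6979  0.1068]
 [ 0.6365 -0.2628]
 [ 0.4736 -0.2386]
 [ 0.5345  0.1345]]
(np.float64(-0.16228279126892517), array([ 0.5655, -0.0643]), array([[ 0.0001,  0.0002],
       [-0.0007,  0.0006],
       [ 0.0002, -0.0019],
       [ 0.0004,  0.0011]]))
[[ 0.699   0.1036]
 [ 0.639  -0.2623]
 [ 0.4726 -0.2379]
 [ 0.5357  0.132 ]]
(np.float64(-0.16462508297279507), array([ 0.5664, -0.0653]), array([[-0.0001, -0.0016],
       [ 0.0012,  0.0024],
       [-0.0013, -0.0004],
       [ 0.0002, -0.0004]]))
sternL [0.5994 0.0031] [22.5171 71.977 ]
sternR [0.55   0.0072] [-26.9132  68.0443]
bow [ 0.5426 -0.2159] [   1.8564 -153.3475]
blk [ 0.613 -0.185] [  66.3632 -111.4793]
tin [0.6349 0.0861] [ 44.191  159.5747]
```

```bash
cat >> h.py <<'E'
TH=-0.1635;T0=np.array([0.566,-0.0648])
RJ=np.array([[np.cos(TH),-np.sin(TH)],[np.sin(TH),np.cos(TH)]])
def j2w(x,y): return T0+RJ@np.array([x,y])
def w2j(p): return RJ.T@(np.asarray(p)[:2]-T0)
def shift(target,yaw=None):
    o=robot.get_obs();R=Rn.from_euler('xyz',o["ee_rot"]).as_matrix()
    s=R.T@(np.asarray(target)-o["tool_pos"])*100
    sp=None if yaw is None else -((yaw-o["ee_rot"][2]+np.pi)%(2*np.pi)-np.pi)
    print("shift cm",s,"spin",sp)
E
python3 -c "
from h import *
shift([*j2w(0,-70),0.30],TH)"
```

```text
shift cm [-7008.9685   778.2204     1.7985] spin 1.467482590847939
```

```bash
sed -i 's/np.array(\[x,y\])$/np.array([x,y])\/1000/; s/(np.asarray(p)\[:2\]-T0)/(np.asarray(p)[:2]-T0)*1000/' h.py
python3 -c "
from h import *
shift([*j2w(0,-70),0.30],TH)"
```

```text
shift cm [-53.2653  57.0305  -9.4614] spin 1.467482590847939
```

```bash
python3 -m inch '0 0 -4 0 0; 0 0 -8 0 0; -2.5 2.7 -9.5 0.08 0; -5.5 5.9 -9.5 0.16 0; -8.3 8.9 -9.5 0.25 0; -11.1 11.9 -9.5 0.34 0; -13.9 14.9 -9.5 0.43 0; -16.7 17.9 -9.5 0.52 0; -19.5 20.9 -9.5 0.61 0; -22.3 23.9 -9.5 0.7 0; -25.1 26.9 -9.5 0.79 0; -27.9 29.9 -9.5 0.88 0; -30.7 32.9 -9.5 0.97 0; -33.5 35.9 -9.5 1.05 0; -36.3 38.9 -9.5 1.13 0; -39.1 41.9 -9.5 1.2 0; -41.9 44.9 -9.5 1.27 0; -44.7 47.9 -9.5 1.34 0; -47.5 50.9 -9.5 1.4 0; -50.3 53.9 -9.5 1.467 0'
python3 -m inch '-1.5 1.6 0 0 0; -2.5 2.7 0 0 0; -2.5 2.7 0 0 0; -2.5 2.7 0 0 0'
```

```text
time: 1.82
tool_pos: [0.5328, -0.099, 0.2999]
ee_rot: [3.14, 0.001, -0.167]
wrist_force: [0.8, 0.8, 0.7]
width: 0.0942
time: 2.15
tool_pos: [0.503, -0.1211, 0.3012]
ee_rot: [3.141, -0.001, -0.167]
wrist_force: [0.1, -0.8, -0.0]
width: 0.0942
```

```bash
python3 - <<'E'
from h import *
import pickle
o=robot.get_obs();i,d=robot.snapshot("wrist");cv2.imwrite("pics/w1.png",i)
pickle.dump((o,i,d),open("pics/w1.pkl","wb"));print(o["tool_pos"],o["ee_rot"])
E
```

```text
[ 0.503  -0.1211  0.3012] [ 3.1406 -0.0015 -0.1669]
```

View pics/w1.png

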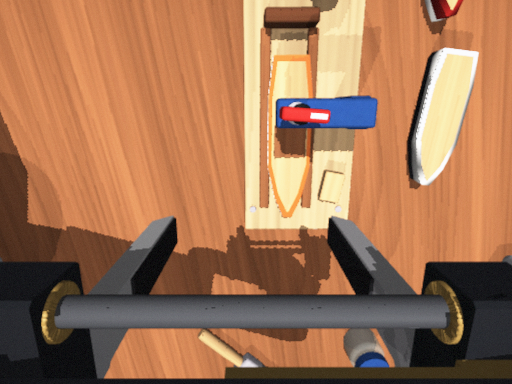

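The wrist view shows the stop at (292,17), the stern at (292,57) and the bow end at (288,215). The blue arm is at (326,112), the red wing runs from about (281,115) to (330,115), and the board's bow corner is at (246,228). I'll measure these against the jig frame.

```bash
python3 - <<'E'
from h import *
import pickle
o,i,d=pickle.load(open("pics/w1.pkl","rb"));K,E=cam("wrist",o)
for n,uv,z in (("board c -63,-185",(245.5,228.5),.015),("board c 103,-185",(350,228),.015),("stop top front L",(265,26),.051),("stop top front R",(319,26),.051),("rail L out end",(262,207),.025),("railR out end",(311,207),.025),("bow",(288,215),.055),("sternL",(275,57),.055),("sternR",(308.5,57),.055),("arm -23",(277,113),.117),("arm 93",(376.5,112),.117),("arm yhi",(330,97),.117),("arm ylo",(330,128.5),.117)):
    p=onz(K,E,uv,z);print(n,p[:2],w2j(p))
hsv=cv2.cvtColor(i,cv2.COLOR_BGR2HSV)
m=(((hsv[...,0]<6)|(hsv[...,0]>172))&(hsv[...,1]>150)&(hsv[...,2]>90)).astype(np.uint8);m[:,340:]=0;m[:90]=0;m[140:]=0
c=np.argwhere(m)[:,::-1];print(c.min(0),c.max(0));r=cv2.minAreaRect(c.astype(np.float32));print(r)
for uv in cv2.boxPoints(r): p=onz(K,E,uv,.183);print(p[:2],w2j(p))
P=cloud(K,E,d);mm=m.astype(bool);print("knob z",np.percentile(P[mm][:,2],[5,50,90,99]))
cv2.imwrite("pics/w1c.png",cv2.resize(i[0:240,230:390],None,fx=2.5,fy=2.5,interpolation=cv2.INTER_CUBIC))
cv2.imwrite("pics/w1k.png",cv2.resize(i[85:145,260:390],None,fx=6,fy=6,interpolation=cv2.INTER_CUBIC))
E
```

```text
board c -63,-185 [ 0.473  -0.2365] [ -63.7578 -184.5699]
board c 103,-185 [ 0.6398 -0.2638] [ 105.1992 -184.3427]
stop top front L [0.5474 0.0441] [-36.109  104.4356]
stop top front R [0.6146 0.0329] [ 32.098  104.2701]
rail L out end [ 0.5053 -0.2015] [ -37.6445 -144.7497]
railR out end [ 0.5803 -0.2141] [  38.4304 -145.025 ]
bow [ 0.5414 -0.2099] [  -0.6759 -147.1467]
sternL [0.5541 0.0055] [-23.1739  67.4435]
sternR [ 0.5965 -0.0016] [19.7544 67.3316]
arm -23 [ 0.5418 -0.0617] [-24.3797  -0.8644]
arm 93 [ 0.6542 -0.0794] [89.4336 -0.0888]
arm yhi [ 0.6034 -0.0542] [35.1905 16.5319]
arm ylo [ 0.5999 -0.0891] [ 37.3737 -18.5109]
[280 107] [329 128]
((304.1280517578125, 117.3475570678711), (49.583763122558594, 20.098541259765625), 6.34019136428833)
[ 0.5365 -0.0701] [-28.2354  -9.9931]
[ 0.5412 -0.0524] [-26.5209   8.2318]
[ 0.5859 -0.0649] [19.6385  3.1578]
[ 0.5819 -0.0829] [ 18.6741 -15.2387]
knob z [0.1791 0.1823 0.1834 0.1841]
```

View pics/w1c.png

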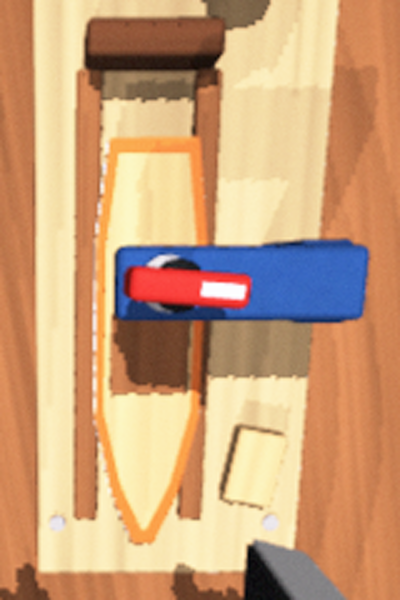

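View pics/w1k.png

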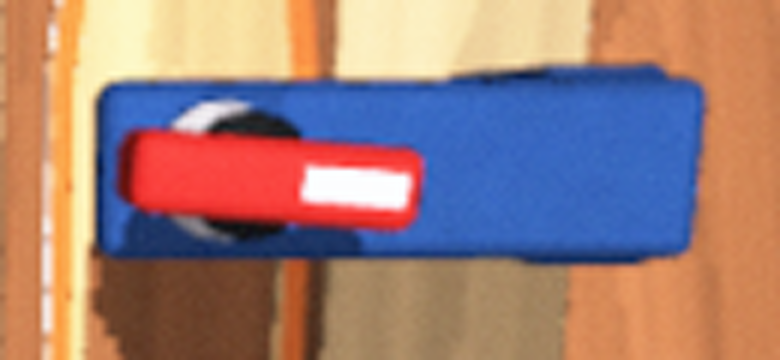

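Jig pose confirmed to 1–3 mm by the board corners, rail ends and arm. The bow is at jig y≈-148, the stern at ≈68 (gap about 40 mm), and the wing lies about 4° off jig x. Next I'll close the fingers and go behind the bow.

```bash
python3 - <<'E'
from h import *
import pickle
o,i,d=pickle.load(open("pics/w1.pkl","rb"));K,E=cam("wrist",o)
c=np.array([(137,130),(420,150),(412,228),(130,208)])/6+[260-.42,85-.42]
W=np.array([onz(K,E,p,.183) for p in c]);print(W[:,:2],"center",W.mean(0),w2j(W.mean(0)))
v=(W[1]+W[2]-W[0]-W[3])/2;print("len",np.linalg.norm(v),"ang world",np.arctan2(v[1],v[0]),"rel jig",np.degrees(np.arctan2(v[1],v[0])-TH))
shift([*j2w(-.7,-185),0.15],TH);shift([*j2w(-.7,-185),0.036],TH)
E
```

```text
[[ 0.5426 -0.0541]
 [ 0.5857 -0.0644]
 [ 0.5832 -0.076 ]
 [ 0.5399 -0.0656]] center [ 0.5628 -0.065   0.183 ] [-3.0725 -0.7332]
len 0.04439790034958454 ang world -0.2350278034959215 rel jig -4.0982412581573975
shift cm [ 5.2034 11.9497 15.1676] spin -0.0022574930019425565
shift cm [ 5.1794 11.9368 26.5675] spin -0.0022574930019425565
```

```bash
python3 -m inch '1.5 3.5 0 0 1; 3 7 3 0 1; 4.5 10.5 6 0 1; 5.2 11.95 10 0 1; 5.2 11.95 14 0 1; 5.2 11.95 17 0 1; 5.2 11.95 20 0 1; 5.2 11.95 22 0 1; 5.2 11.95 22 0 1; 5.2 11.95 22 0 1'
python3 - <<'E'
from h import *
o=robot.get_obs();print(o["width"],w2j(o["tool_pos"]))
import pickle
i,d=robot.snapshot("wrist");cv2.imwrite("pics/w2.png",i)
shift([*j2w(-.7,-185),0.036],TH)
E
```

```text
time: 3.03
tool_pos: [0.5353, -0.2456, 0.0818]
ee_rot: [3.141, -0.001, -0.164]
wrist_force: [0.7, -0.7, 0.7]
width: 0.0311
0.03112092844300934 [  -0.8408 -183.3934]
shift cm [-0.1392  0.078   4.7744] spin -0.00042987781433101446
```

View pics/w2.png

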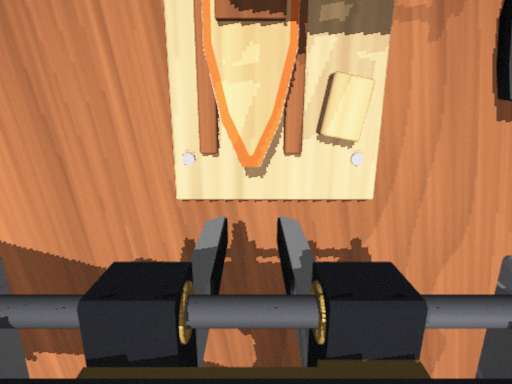

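The bow tip at (252,165) is in line with the closing fingers (centre x≈252), and the deck block at (347,105) is well clear. I'll go down and finish closing.

```bash
python3 -m inch '0 0 0 0 1; 0 0 0 0 1; 0 0 0 0 1; 0 0 1.5 0 1; 0 0 3 0 1; 0 0 4.6 0 1; 0 0 4.6 0 1; 0 0 4.6 0 1'
python3 - <<'E'
from h import *
o=robot.get_obs();print(o["width"],w2j(o["tool_pos"]),o["wrist_force"],o["wrist_torque"])
E
```

```text
time: 3.75
tool_pos: [0.5364, -0.2465, 0.0377]
ee_rot: [3.14, -0.004, -0.164]
wrist_force: [0.7, -0.1, 1.2]
width: 0.0006
0.0005654768863568901 [   0.3366 -184.1109] [ 0.6537 -0.1466  1.2433] [-0.0691  0.0599  0.0438]
```

```bash
python3 -m inch '0 -0.5 0 0 1; 0 -1 0 0 1; 0 -1.5 0 0 1; 0 -2 0 0 1; 0 -2.3 0 0 1; 0 -2.6 0 0 1; 0 -2.8 0 0 1; 0 -3 0 0 1; 0 -3.2 0 0 1; 0 -3.4 0 0 1; 0 -3.6 0 0 1; 0 -3.8 0 0 1; 0 -4 0 0 1; 0 -4.2 0 0 1; 0 -4.4 0 0 1; 0 -4.6 0 0 1; 0 -4.8 0 0 1; 0 -5 0 0 1; 0 -5 0 0 1; 0 -5 0 0 1'
python3 - <<'E'
from h import *
o=robot.get_obs();print(w2j(o["tool_pos"]),o["wrist_force"],o["wrist_torque"])
import pickle
i,d=robot.snapshot("wrist");cv2.imwrite("pics/w3.png",i)
E
```

```text
time: 5.42
tool_pos: [0.5446, -0.1966, 0.0374]
ee_rot: [3.141, -0.004, -0.164]
wrist_force: [-0.6, -2.5, 1.0]
width: 0.0004
[   0.3185 -133.5133] [-0.6354 -2.5322  1.0347] [-0.368   0.0899 -0.0503]
```

View pics/w3.png

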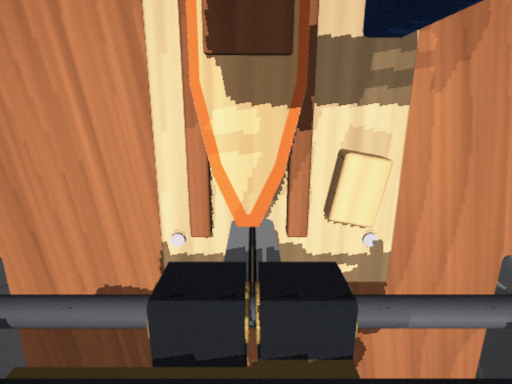

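The fingers are against the bow at (250,220), with the hull between the rails and a push of 2.5 N. I'll carry on slowly.

```bash
python3 -m inch '0 -0.2 0 0 1; 0 -0.4 0 0 1; 0 -0.6 0 0 1; 0 -0.8 0 0 1; 0 -1 0 0 1; 0 -1.1 0 0 1; 0 -1.2 0 0 1; 0 -1.2 0 0 1'
python3 -m inch '0 -0.1 0 0 1; 0 -0.2 0 0 1; 0 -0.2 0 0 1'
python3 -m inch '0 -0.1 0 0 1; 0 -0.1 0 0 1'
```

```text
time: 6.13
tool_pos: [0.5464, -0.1843, 0.0372]
ee_rot: [3.142, -0.003, -0.164]
wrist_force: [-0.3, -1.9, 1.3]
width: 0.0003
time: 6.38
tool_pos: [0.5468, -0.1823, 0.0371]
ee_rot: [3.142, -0.003, -0.164]
wrist_force: [-0.7, -2.1, 1.5]
width: 0.0002
time: 6.55
tool_pos: [0.5468, -0.1822, 0.0372]
ee_rot: [3.139, -0.003, -0.164]
wrist_force: [-1.1, -5.5, 1.2]
width: 0.0003
```

```bash
python3 - <<'E'
from h import *
o=robot.get_obs();print(w2j(o["tool_pos"]),o["wrist_force"],o["wrist_torque"])
i,d=robot.snapshot("top");cv2.imwrite("pics/t4.png",cv2.resize(i[145:225,215:340],None,fx=5,fy=5,interpolation=cv2.INTER_CUBIC))
i,d=robot.snapshot("scene");cv2.imwrite("pics/s4.png",cv2.resize(i[165:265,160:310],None,fx=5,fy=5,interpolation=cv2.INTER_CUBIC))
E
```

```text
[   0.1808 -118.955 ] [-1.064  -5.493   1.2234] [-0.9454  0.311   0.0274]
```

View pics/s4.png

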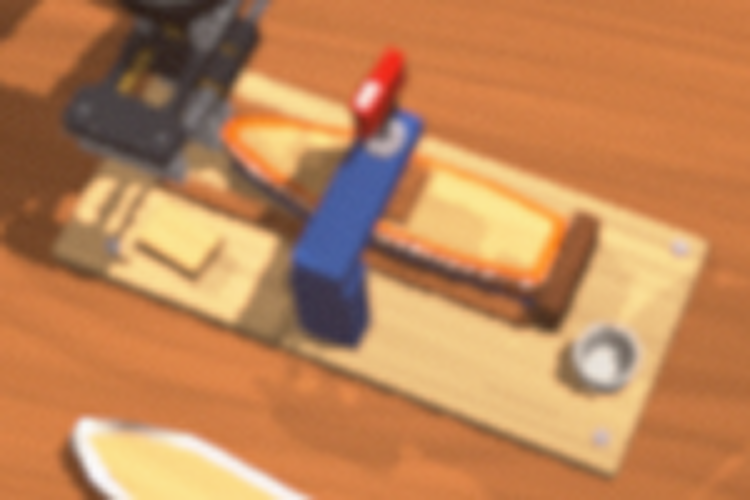

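The stern is against the stop at (555,265), and the push rose to 5.5 N with no more motion. TCP y is -119, where -118 was expected. One small confirming nudge, then I'll back off.

```bash
python3 -m inch '0 -0.1 0 0 1; 0 -0.1 0 0 1'
python3 -m inch '0 0.4 0 0 1; 0 1 0 0 1; 0 2 0 0 1; 0 4 0 0 1; 0 4 -4 0 0.3; 0 4 -8 0 0; 0 4 -12 0 0; 0 2 -16 0 0;0 0 -19 0 0; 0 -2 -22 0 0; 0 -2 -24 0 0; 0 -2 -24 0 0'
python3 - <<'E'
from h import *
import pickle
o=robot.get_obs();i,d=robot.snapshot("wrist");cv2.imwrite("pics/w5.png",i);pickle.dump((o,i,d),open("pics/w5.pkl","wb"))
print(w2j(o["tool_pos"]),o["tool_pos"],o["ee_rot"],o["width"])
E
```

```text
time: 6.82
tool_pos: [0.5468, -0.1822, 0.0372]
ee_rot: [3.138, -0.004, -0.164]
wrist_force: [-1.2, -5.3, 0.9]
width: 0.0005
time: 7.82
tool_pos: [0.5513, -0.1613, 0.2833]
ee_rot: [3.136, -0.014, -0.162]
wrist_force: [0.8, -0.7, 1.0]
width: 0.0503
[  1.1841 -97.6309] [ 0.5513 -0.1613  0.2833] [ 3.1363 -0.014  -0.1622] 0.05033002313610285
```

View pics/w5.png

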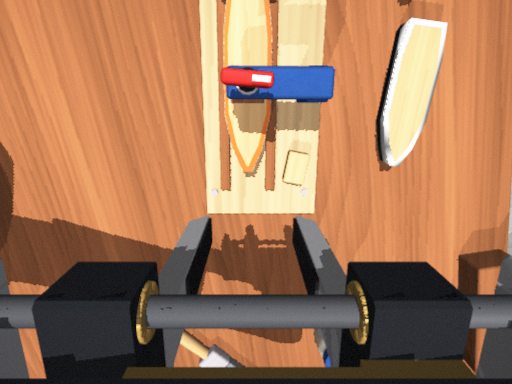

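The hull has stayed in place and the wing is unchanged, at (222..272,78). Now above the knob, turned so that the jaws straddle the wing.

```bash
python3 - <<'E'
from h import *
shift([0.5645,-0.065,0.26],1.336)
E
```

```text
shift cm [-0.1993 -9.7766  1.9322] spin -1.499246118693593
```

```bash
python3 -m inch '0 -1 0 -0.12 0; 0 -2 0 -0.24 0; 0 -3 0 -0.36 0; 0 -4 0 -0.48 0; -0.1 -5 0.5 -0.6 0; -0.1 -6 0.5 -0.72 0; -0.1 -7 1 -0.84 0; -0.2 -8 1 -0.96 0; -0.2 -9 1.5 -1.08 0; -0.2 -9.8 1.9 -1.2 0; -0.2 -9.8 1.9 -1.32 0; -0.2 -9.8 1.9 -1.44 0; -0.2 -9.8 1.9 -1.5 0; -0.2 -9.8 1.9 -1.5 0; -0.2 -9.8 1.9 -1.5 0'
python3 - <<'E'
from h import *
import pickle
o=robot.get_obs();i,d=robot.snapshot("wrist");cv2.imwrite("pics/w6.png",i);pickle.dump((o,i,d),open("pics/w6.pkl","wb"))
print(w2j(o["tool_pos"]),o["tool_pos"],o["ee_rot"],o["width"],o["joint_positions"],o["wrist_torque"])
E
```

```text
time: 9.12
tool_pos: [0.5637, -0.0653, 0.2576]
ee_rot: [3.137, 0.004, 1.334]
wrist_force: [-0.1, 0.3, 1.2]
width: 0.0941
[-2.1868 -0.8378] [ 0.5637 -0.0653  0.2576] [3.1368 0.0039 1.3341] 0.09410603804184131 [-0.2127  0.1192  1.2336 -0.0041  1.7841 -1.5477] [-0.0163 -0.0158  0.023 ]
```

View pics/w6.png

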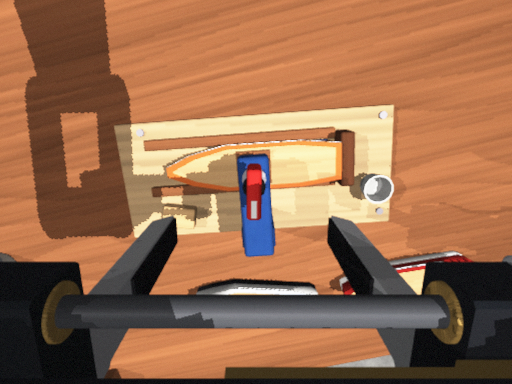

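The wing appears at (254,165–220), centred between the open fingers. The stern is on the stop at (343,160).

```bash
cat >> h.py <<'E'
def wing(o,i,z,roi,save=None):
    K,E=cam("wrist",o);hsv=cv2.cvtColor(i,cv2.COLOR_BGR2HSV)
    x0,y0,x1,y1=roi
    red=((hsv[...,0]<6)|(hsv[...,0]>172))&(hsv[...,1]>130)&(hsv[...,2]>150)   # lit top face
    m=np.zeros(red.shape,np.uint8);m[y0:y1,x0:x1]=red[y0:y1,x0:x1]
    wh=np.zeros_like(m);wh[y0:y1,x0:x1]=((hsv[...,1]<70)&(hsv[...,2]>180))[y0:y1,x0:x1]
    c=np.argwhere(m)[:,::-1].astype(np.float32);w=np.argwhere(wh)[:,::-1]
    r=cv2.minAreaRect(c);B=cv2.boxPoints(r);W=np.array([onz(K,E,p,z) for p in B])
    e1=W[1]-W[0];e2=W[2]-W[1];v=e1 if np.linalg.norm(e1)>np.linalg.norm(e2) else e2
    print("px",len(c),r,"center",W.mean(0)[:2],w2j(W.mean(0)),"sides",np.linalg.norm(e1),np.linalg.norm(e2),"ang world",np.arctan2(v[1],v[0])%np.pi,"white",w.mean(0) if len(w) else None)
    if save: cv2.imwrite(save,cv2.resize(np.hstack([i[y0:y1,x0:x1],cv2.cvtColor(m*255,cv2.COLOR_GRAY2BGR)[y0:y1,x0:x1]]),None,fx=5,fy=5,interpolation=cv2.INTER_CUBIC))
E
python3 - <<'E'
from h import *
import pickle
o,i,d=pickle.load(open("pics/w6.pkl","rb"))
wing(o,i,.183,(225,150,285,230),"pics/w6k.png")
K,E=cam("wrist",o)
for n,uv,z in (("sternfar",(341,142),.055),("stopfront top",(341.5,131),.051),("bow",(167,170),.055)): print(n,w2j(onz(K,E,uv,z)))
print(w2j(o["tool_pos"]))
E
```

```text
px 459 ((254.0, 193.5), (49.0, 14.0), 90.0) center [ 0.5619 -0.0647] [-4.0302 -0.6114] sides 0.011714138629563928 0.043656384230054565 ang world 2.9131201417459907 white [270.8615 188.7403]
sternfar [-25.2478 108.6039]
stopfront top [-38.1711 110.2769]
bow [  -5.8234 -110.0229]
[-2.1868 -0.8378]
```

View pics/w6k.png

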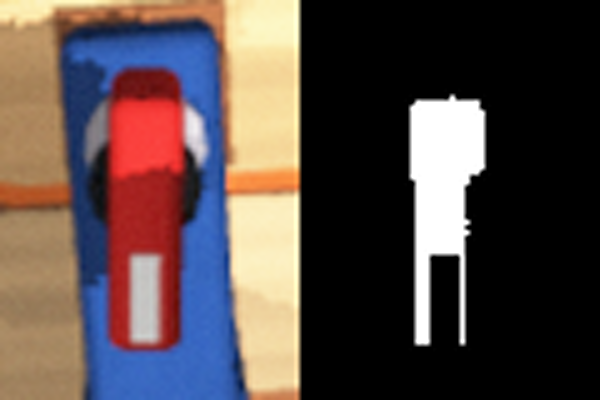

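The wing is aligned and centred to about 1 mm, so I'll descend with the pads over the wing and close.

```bash
python3 -m inch '0 0 2.5 0 0; 0 0 5 0 0; 0 0 7 0 0; 0 0 8.5 0 0; 0 0 9.5 0 0; 0 0 10.3 0 0; 0 0 10.3 0 0; 0 0 10.3 0 0'
python3 - <<'E'
from h import *
o=robot.get_obs();print(w2j(o["tool_pos"]),o["tool_pos"],o["ee_rot"],o["width"],o["wrist_force"],o["wrist_torque"])
E
```

```text
time: 9.83
tool_pos: [0.5645, -0.0659, 0.1553]
ee_rot: [3.136, 0.004, 1.334]
wrist_force: [0.3, 0.7, 0.2]
width: 0.094
[-1.3493 -1.3118] [ 0.5645 -0.0659  0.1553] [3.1358 0.0039 1.3339] 0.09400315508627216 [0.3175 0.6707 0.211 ] [ 0.0221  0.0234 -0.0239]
```

```bash
python3 -m inch '0 0 0 0 0.5; 0 0 0 0 0.7; 0 0 0 0 0.8; 0 0 0 0 1; 0 0 0 0 1; 0 0 0 0 1; 0 0 0 0 1; 0 0 0 0 1; 0 0 0 0 1; 0 0 0 0 1; 0 0 0 0 1'
python3 - <<'E'
from h import *
o=robot.get_obs();print(w2j(o["tool_pos"]),o["tool_pos"],o["ee_rot"],o["width"],o["wrist_force"],o["wrist_torque"])
E
```

```text
time: 10.75
tool_pos: [0.5645, -0.0657, 0.1553]
ee_rot: [3.136, 0.004, 1.334]
wrist_force: [0.2, 2.4, 0.3]
width: 0.0238
[-1.3513 -1.1713] [ 0.5645 -0.0657  0.1553] [3.1359 0.0036 1.3339] 0.02379212199438233 [0.16   2.3664 0.3067] [ 0.7285 -0.135  -0.0612]
```

```bash
python3 -m inch '0 0 0 0 1'
python3 -m inch '0 0 0 0 1; 0 0 0 0 1; 0 0 0 0 1'
python3 - <<'E'
from h import *
o=robot.get_obs();print(w2j(o["tool_pos"]),o["tool_pos"],o["ee_rot"],o["width"],o["wrist_force"],o["wrist_torque"])
i,d=robot.snapshot("wrist");cv2.imwrite("pics/w7.png",i)
E
```

```text
time: 10.83
tool_pos: [0.5648, -0.0645, 0.1553]
ee_rot: [3.136, 0.001, 1.334]
wrist_force: [1.5, 2.9, 0.1]
width: 0.0195
time: 11.08
tool_pos: [0.5648, -0.0644, 0.1552]
ee_rot: [3.136, 0.001, 1.335]
wrist_force: [0.1, 0.4, 0.4]
width: 0.0188
[-1.2507  0.2135] [ 0.5648 -0.0644  0.1552] [3.1358 0.0007 1.3346] 0.018841256220098294 [0.0866 0.4118 0.4193] [ 0.254  -0.0718 -0.0047]
```

View pics/w7.png

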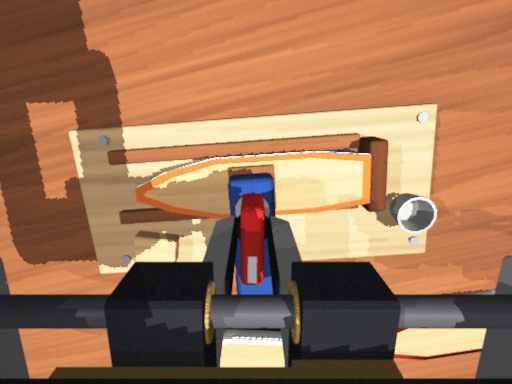

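```bash
python3 -m inch '0 0 0 0 1; 0 0 0 0 1'
python3 - <<'E'
from h import *
import pickle
o=robot.get_obs();print(o["tool_pos"],o["ee_rot"],o["width"],o["wrist_force"],o["wrist_torque"])
i,d=robot.snapshot("wrist");cv2.imwrite("pics/w8.png",cv2.resize(i[165:300,180:330],None,fx=5,fy=4.4,interpolation=cv2.INTER_CUBIC))
pickle.dump((o,i,d),open("pics/w8.pkl","wb"))
E
```

```text
time: 11.3
tool_pos: [0.5648, -0.0644, 0.1553]
ee_rot: [3.136, 0.001, 1.335]
wrist_force: [-0.3, 1.3, 0.4]
width: 0.019
[ 0.5648 -0.0644  0.1553] [3.1357 0.0006 1.3346] 0.018983001477801385 [-0.2744  1.2847  0.3604] [ 0.1718 -0.0556 -0.0119]
```

View pics/w8.png

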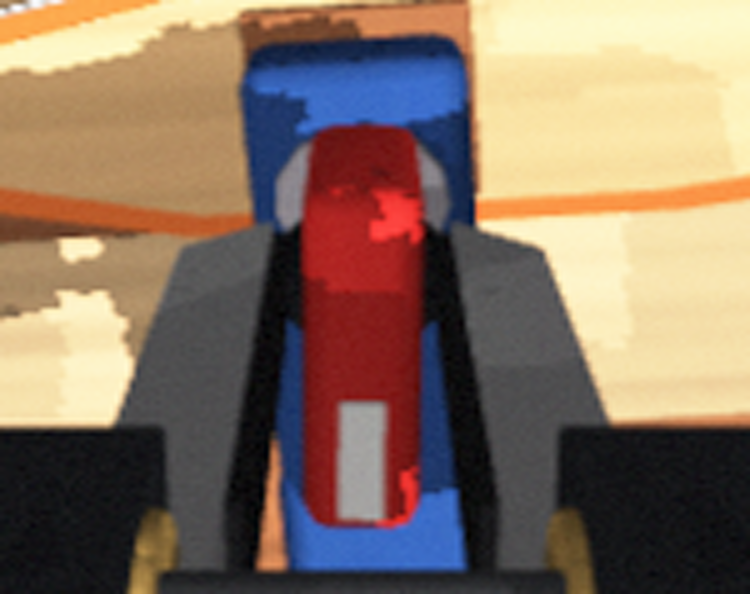

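The pads are not on the wing. There are gaps of 2–3 mm on both sides of it at (300..425) in the crop, with the opening stuck at 19 mm, so the tips are probably on a wider hub below the wing. I'll open a little, rise 8 mm and close again.

```bash
python3 -m inch '0 0 0 0 0.6; 0 0 0 0 0.6; 0 0 0 0 0.6; 0 0 -0.4 0 0.6; 0 0 -0.8 0 0.6; 0 0 -0.8 0 0.6; 0 0 -0.8 0 1; 0 0 -0.8 0 1; 0 0 -0.8 0 1; 0 0 -0.8 0 1; 0 0 -0.8 0 1; 0 0 -0.8 0 1; 0 0 -0.8 0 1; 0 0 -0.8 0 1'
python3 - <<'E'
from h import *
import pickle
o=robot.get_obs();print(o["tool_pos"],o["ee_rot"],o["width"],o["wrist_force"],o["wrist_torque"])
i,d=robot.snapshot("wrist");cv2.imwrite("pics/w9.png",cv2.resize(i[165:300,180:330],None,fx=5,fy=4.4,interpolation=cv2.INTER_CUBIC))
E
```

```text
time: 12.52
tool_pos: [0.5647, -0.0643, 0.1631]
ee_rot: [3.136, 0.0, 1.335]
wrist_force: [1.1, -0.1, 0.2]
width: 0.0126
[ 0.5647 -0.0643  0.1631] [3.1362 0.0005 1.3346] 0.012635819612262999 [ 1.0756 -0.1165  0.1815] [ 0.1173  0.0263 -0.0774]
```

View pics/w9.png

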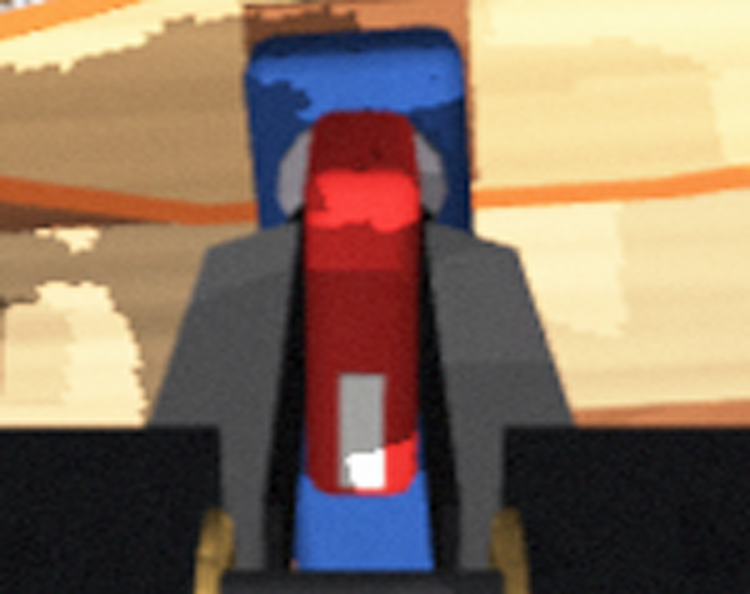

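Opening is 12.6 mm with both pads on the wing. Starting the turn, with the tool sinking 0.255 cm per rad alongside.

```bash
cat > st.py <<'E'
from h import *
o=robot.get_obs();y=o["ee_rot"][2];print("turned deg",round(np.degrees(1.3346-y),1),"z",o["tool_pos"][2],"zexp",.1631-(1.3346-y)/2/np.pi*.016,"xy",o["tool_pos"][:2],"F",o["wrist_force"],"T",o["wrist_torque"],"w",o["width"],"q6",o["joint_positions"][5])
E
python3 -m inch '0 0 0.02 0.08 1; 0 0 0.04 0.16 1; 0 0 0.06 0.24 1; 0 0 0.08 0.32 1; 0 0 0.1 0.4 1; 0 0 0.1 0.4 1; 0 0 0.1 0.4 1' >/dev/null; python3 st.py
python3 -m inch '0 0 0.02 0.08 1; 0 0 0.04 0.16 1; 0 0 0.06 0.24 1; 0 0 0.08 0.32 1; 0 0 0.1 0.4 1; 0 0 0.1 0.4 1; 0 0 0.1 0.4 1'>/dev/null; python3 st.py
```

```text
turned deg 22.8 z 0.1620710759652196 zexp 0.16208631979854154 xy [ 0.5646 -0.0644] F [-0.1694 -0.3291  0.2159] T [-0.1278  0.0893  0.0014] w 0.012818950625233975 q6 -1.1493303025749773
turned deg 45.6 z 0.16108599726522244 zexp 0.1610754514683196 xy [ 0.5645 -0.0645] F [-0.778  -0.3649 -0.5326] T [-0.1734  0.213  -0.0335] w 0.012666621513964851 q6 -0.7524096946825325
```

```bash
python3 -m inch '0 0 0.02 0.08 1' >/dev/null; python3 st.py
python3 -m inch '0 0 0.02 0.08 1' >/dev/null; python3 st.py
python3 -m inch '0 0 0.02 0.08 1' >/dev/null; python3 st.py
python3 -m inch '0 0 0.02 0.08 1' >/dev/null; python3 st.py
```

```text
turned deg 50.0 z 0.1609018505154055 zexp 0.1608764902554933 xy [ 0.5645 -0.0645] F [-0.6449 -0.0101 -0.8202] T [-0.1079  0.1341  0.0136] w 0.01278715470117822 q6 -0.6742777913441235
turned deg 54.7 z 0.16068587647184193 zexp 0.16067107463869756 xy [ 0.5644 -0.0645] F [-0.4293 -0.3892  0.801 ] T [-0.1149  0.1485  0.0411] w 0.01319223423361691 q6 -0.5936117854959821
turned deg 59.3 z 0.16045700415216915 zexp 0.16046516895446747 xy [ 0.5644 -0.0646] F [-0.3649  0.1998  0.239 ] T [-0.0782  0.1642 -0.0263] w 0.012658518144342696 q6 -0.5127438422141527
turned deg 63.9 z 0.16027674867487657 zexp 0.16025904635038318 xy [ 0.5643 -0.0646] F [-0.5461  0.5316 -0.1061] T [-0.1049  0.1915  0.011 ] w 0.012885548272986552 q6 -0.431805268376844
```

```bash
sed -i 's/print("turned.*/print("turned %.1f z %.4f exp %.4f xy %.4f %.4f Tz %.3f Fxy %.1f %.1f w %.4f q6 %.2f t %.2f"%(np.degrees(1.3346-y),o["tool_pos"][2],.1631-(1.3346-y)\/2\/np.pi*.016,*o["tool_pos"][:2],o["wrist_torque"][2],*o["wrist_force"][:2],o["width"],o["joint_positions"][5],o["time"]))/' st.py
python3 -m inch '0 0 0.02 0.08 1' >/dev/null; python3 st.py
python3 -m inch '0 0 0.02 0.08 1' >/dev/null; python3 st.py
python3 -m inch '0 0 0.02 0.08 1' >/dev/null; python3 st.py
python3 -m inch '0 0 0.02 0.08 1' >/dev/null; python3 st.py
```

```text
turned 68.6 z 0.1601 exp 0.1601 xy 0.5643 -0.0646 Tz 0.039 Fxy -0.0 -0.0 w 0.0127 q6 -0.35 t 14.15
turned 73.2 z 0.1599 exp 0.1598 xy 0.5643 -0.0646 Tz 0.038 Fxy -0.1 0.3 w 0.0128 q6 -0.27 t 14.23
turned 77.8 z 0.1596 exp 0.1596 xy 0.5643 -0.0646 Tz 0.065 Fxy -0.4 0.6 w 0.0130 q6 -0.19 t 14.32
turned 82.5 z 0.1595 exp 0.1594 xy 0.5642 -0.0646 Tz 0.026 Fxy -0.7 0.7 w 0.0123 q6 -0.11 t 14.40
```

```bash

python3 -m inch '0 0 0.02 0.08 1' >/dev/null; python3 st.py
python3 -m inch '0 0 0.02 0.08 1' >/dev/null; python3 st.py
python3 -m inch '0 0 0.02 0.08 1' >/dev/null; python3 st.py
```

```text
turned 87.1 z 0.1594 exp 0.1592 xy 0.5642 -0.0646 Tz 0.102 Fxy 0.7 0.7 w 0.0126 q6 -0.03 t 14.48
turned 91.7 z 0.1594 exp 0.1590 xy 0.5642 -0.0646 Tz 0.142 Fxy -0.8 -0.4 w 0.0126 q6 0.05 t 14.57
turned 96.3 z 0.1593 exp 0.1588 xy 0.5641 -0.0645 Tz 0.160 Fxy -0.3 0.1 w 0.0124 q6 0.13 t 14.65
```

```bash

python3 -m inch '0 0 0.0 0 1' >/dev/null; python3 st.py
python3 -m inch '0 0 0.0 0 1' >/dev/null; python3 st.py
python3 -m inch '0 0 0.0 0 1' >/dev/null; python3 st.py
python3 -m inch '0 0 0.0 0 1' >/dev/null; python3 st.py; python3 -c "
from h import *
print(robot.get_obs()['wrist_force'])"
```

```text
turned 96.3 z 0.1593 exp 0.1588 xy 0.5641 -0.0645 Tz 0.077 Fxy 0.0 0.3 w 0.0129 q6 0.13 t 14.73
turned 96.0 z 0.1593 exp 0.1588 xy 0.5641 -0.0645 Tz 0.070 Fxy 0.3 -0.3 w 0.0128 q6 0.13 t 14.82
turned 95.9 z 0.1593 exp 0.1588 xy 0.5641 -0.0645 Tz 0.051 Fxy 0.3 -0.8 w 0.0129 q6 0.13 t 14.90
turned 95.7 z 0.1593 exp 0.1588 xy 0.5641 -0.0645 Tz 0.091 Fxy 0.0 0.2 w 0.0128 q6 0.12 t 14.98
[ 0.0485  0.1947 -1.6618]
```

Touch: the torque rose between 82.5° and 87°, from about 0.03 to 0.15 N m turning and about 0.07 held. That puts first touch at ≈84.5°, a 3.7 mm gap (within the 3–10 mm given), and the target at ≈174.5°. Continuing with checks.

```bash
python3 -m inch '0 0 0.03 0.08 1; 0 0 0.05 0.16 1; 0 0 0.07 0.24 1; 0 0 0.09 0.32 1; 0 0 0.11 0.4 1' >/dev/null; python3 st.py
python3 -m inch '0 0 0.0 0 1; 0 0 0 0 1' >/dev/null; python3 st.py
python3 -c "
from h import *
print(robot.get_obs()['wrist_force'])
i,d=robot.snapshot('wrist');cv2.imwrite('pics/w10.png',cv2.resize(i[165:300,180:330],None,fx=5,fy=4.4,interpolation=cv2.INTER_CUBIC))"
```

```text
turned 118.8 z 0.1584 exp 0.1578 xy 0.5640 -0.0644 Tz 0.148 Fxy -1.7 -0.2 w 0.0127 q6 0.53 t 15.40
turned 118.6 z 0.1584 exp 0.1578 xy 0.5640 -0.0644 Tz 0.007 Fxy -0.4 -0.2 w 0.0126 q6 0.52 t 15.57
[-0.4385 -0.186   0.6895]
```

View pics/w10.png

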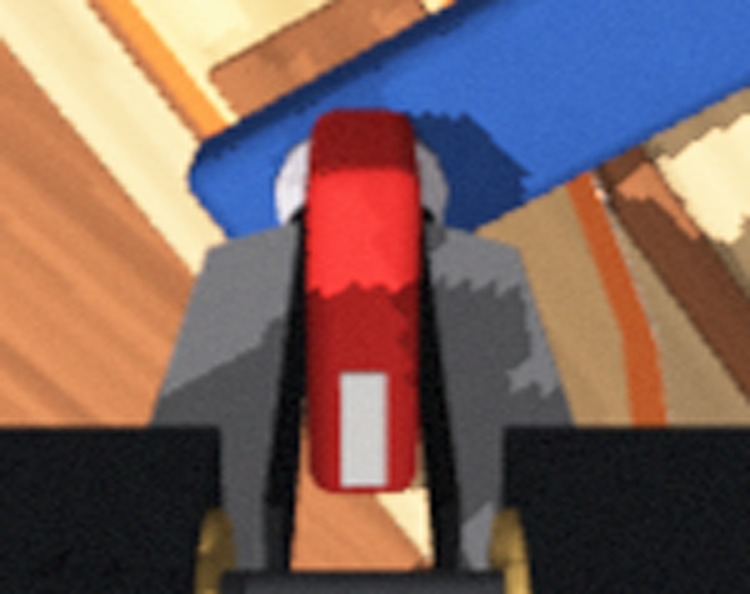

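```bash

python3 -m inch '0 0 0.0 0 1' >/dev/null; python3 st.py
python3 -m inch '0 0 0.0 0 1' >/dev/null; python3 st.py
python3 -m inch '0 0 0.0 0 1' >/dev/null; python3 st.py
python3 -m inch '0 0 0.02 0.04 1' >/dev/null; python3 st.py
python3 -m inch '0 0 0.01 0.04 1' >/dev/null; python3 st.py
python3 -m inch '0 0 0.01 0.04 1' >/dev/null; python3 st.py
python3 -m inch '0 0 0.01 0.04 1' >/dev/null; python3 st.py
```

```text
turned 118.5 z 0.1584 exp 0.1578 xy 0.5640 -0.0644 Tz 0.006 Fxy 0.9 0.3 w 0.0128 q6 0.52 t 15.70
turned 118.5 z 0.1584 exp 0.1578 xy 0.5640 -0.0645 Tz 0.026 Fxy 0.3 -0.3 w 0.0128 q6 0.52 t 15.78
turned 118.4 z 0.1584 exp 0.1578 xy 0.5640 -0.0644 Tz 0.035 Fxy 1.0 -0.4 w 0.0126 q6 0.52 t 15.87
turned 120.7 z 0.1583 exp 0.1577 xy 0.5640 -0.0644 Tz 0.134 Fxy -0.7 -0.8 w 0.0126 q6 0.56 t 15.95
turned 123.0 z 0.1582 exp 0.1576 xy 0.5640 -0.0644 Tz 0.227 Fxy -0.9 -0.9 w 0.0131 q6 0.60 t 16.03
turned 125.4 z 0.1581 exp 0.1575 xy 0.5640 -0.0644 Tz 0.163 Fxy 0.2 -1.1 w 0.0131 q6 0.64 t 16.12
turned 127.7 z 0.1580 exp 0.1574 xy 0.5640 -0.0644 Tz 0.131 Fxy 0.3 -0.3 w 0.0129 q6 0.68 t 16.20
```

The z-lag of about 0.5 mm built up over 83–96°. That fits the foot's preload of 35 N within 10°, so touch at ≈84° is confirmed by a second sign. The picture shows the wing still square between the pads. Continuing towards 174°.

```bash
python3 -m inch '0 0 0.02 0.06 1; 0 0 0.03 0.12 1; 0 0 0.05 0.18 1; 0 0 0.06 0.24 1; 0 0 0.08 0.3 1; 0 0 0.09 0.36 1; 0 0 0.11 0.42 1' >/dev/null; python3 st.py
python3 -m inch '0 0 0.01 0.06 1' >/dev/null; python3 st.py
python3 -m inch '0 0 0.01 0.06 1' >/dev/null; python3 st.py
python3 -m inch '0 0 0.01 0.06 1' >/dev/null; python3 st.py
python3 -m inch '0 0 0.01 0.06 1' >/dev/null; python3 st.py
python3 -m inch '0 0 0.01 0.06 1' >/dev/null; python3 st.py
```

```text
turned 151.9 z 0.1570 exp 0.1564 xy 0.5639 -0.0643 Tz 0.115 Fxy -0.4 -0.4 w 0.0128 q6 1.10 t 16.78
turned 155.4 z 0.1569 exp 0.1562 xy 0.5639 -0.0642 Tz 0.229 Fxy -0.3 -0.9 w 0.0126 q6 1.17 t 16.87
turned 158.9 z 0.1568 exp 0.1560 xy 0.5639 -0.0642 Tz 0.082 Fxy 0.1 0.1 w 0.0126 q6 1.23 t 16.95
turned 162.5 z 0.1566 exp 0.1559 xy 0.5639 -0.0642 Tz 0.285 Fxy 0.6 0.1 w 0.0128 q6 1.29 t 17.03
turned 166.0 z 0.1565 exp 0.1557 xy 0.5639 -0.0642 Tz 0.221 Fxy 0.6 0.4 w 0.0127 q6 1.35 t 17.12
turned 169.6 z 0.1563 exp 0.1556 xy 0.5639 -0.0641 Tz 0.191 Fxy -0.5 -0.6 w 0.0128 q6 1.41 t 17.20
```

```bash
python3 -m inch '0 0 0.03 0.077 1' >/dev/null; python3 st.py
python3 -m inch '0 0 0.02 0 1' >/dev/null; python3 st.py
python3 -m inch '0 0 0 0 1' >/dev/null; python3 st.py
python3 -m inch '0 0 0 0 1' >/dev/null; python3 st.py
python3 -m inch '0 0 0 0 1' >/dev/null; python3 st.py
python3 -m inch '0 0 0 0 1' >/dev/null; python3 st.py
python3 -c "
from h import *
print(robot.get_obs()['wrist_force'])
i,d=robot.snapshot('wrist');cv2.imwrite('pics/w11.png',cv2.resize(i[165:300,180:330],None,fx=5,fy=4.4,interpolation=cv2.INTER_CUBIC))"
```

```text
turned 174.1 z 0.1562 exp 0.1554 xy 0.5639 -0.0641 Tz 0.240 Fxy -0.5 0.6 w 0.0128 q6 1.49 t 17.28
turned 174.1 z 0.1561 exp 0.1554 xy 0.5639 -0.0641 Tz 0.168 Fxy 0.1 -0.5 w 0.0127 q6 1.49 t 17.37
turned 174.0 z 0.1562 exp 0.1554 xy 0.5639 -0.0641 Tz 0.151 Fxy -0.2 0.4 w 0.0128 q6 1.49 t 17.45
turned 173.9 z 0.1561 exp 0.1554 xy 0.5639 -0.0641 Tz 0.088 Fxy 0.2 -0.7 w 0.0129 q6 1.49 t 17.53
turned 173.8 z 0.1561 exp 0.1554 xy 0.5639 -0.0641 Tz 0.138 Fxy -0.8 0.0 w 0.0129 q6 1.49 t 17.62
turned 173.7 z 0.1561 exp 0.1554 xy 0.5639 -0.0641 Tz 0.205 Fxy 0.8 -0.0 w 0.0122 q6 1.49 t 17.70
[ 0.7878 -0.0177  0.2355]
```

View pics/w11.png

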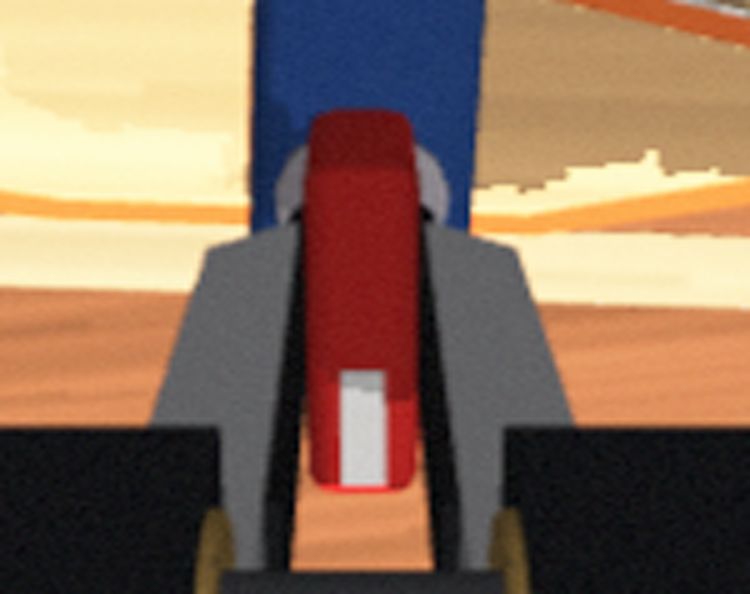

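Held still, the torque averages about 0.15 N m, which is exactly the figure given for a quarter turn past touch. The wing is square in the pads at (360,300). Now I'll let go, rise and check.

```bash
python3 -m inch '0 0 0 0 0.8; 0 0 0 0 0.5; 0 0 0 0 0; 0 0 0 0 0; 0 0 0 0 0; 0 0 0 0 0; 0 0 -2 0 0; 0 0 -5 0 0; 0 0 -8 0 0; 0 0 -10 0 0; 0 0 -10 0 0; 0 0 -10 0 0'
python3 - <<'E'
from h import *
import pickle
o=robot.get_obs();i,d=robot.snapshot("wrist");cv2.imwrite("pics/w12.png",i);pickle.dump((o,i,d),open("pics/w12.pkl","wb"))
print(w2j(o["tool_pos"]),o["tool_pos"],o["ee_rot"],o["wrist_torque"],o["wrist_force"])
E
```

```text
time: 18.75
tool_pos: [0.5642, -0.064, 0.2575]
ee_rot: [-3.135, -0.002, -1.698]
wrist_force: [-0.2, 0.0, 0.7]
width: 0.0884
[-1.8778  0.5101] [ 0.5642 -0.064   0.2575] [-3.135  -0.0021 -1.6978] [ 0.0026  0.2094 -0.0031] [-0.1726  0.0019  0.6516]
```

View pics/w12.png

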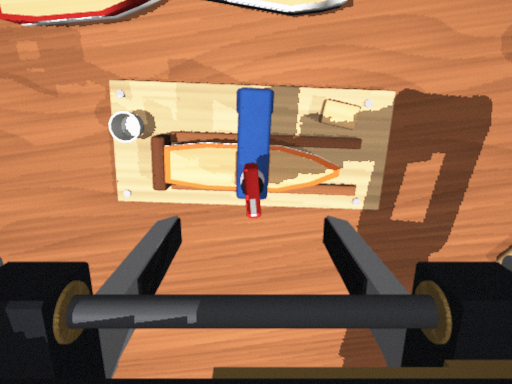

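```bash
python3 - <<'E'
from h import *
import pickle
o,i,d=pickle.load(open("pics/w12.pkl","rb"));K,E=cam("wrist",o)
cv2.imwrite("pics/w12k.png",cv2.resize(i[150:230,215:295],None,fx=7,fy=7,interpolation=cv2.INTER_CUBIC))
E
```

```text
(no output)
```

View pics/w12k.png

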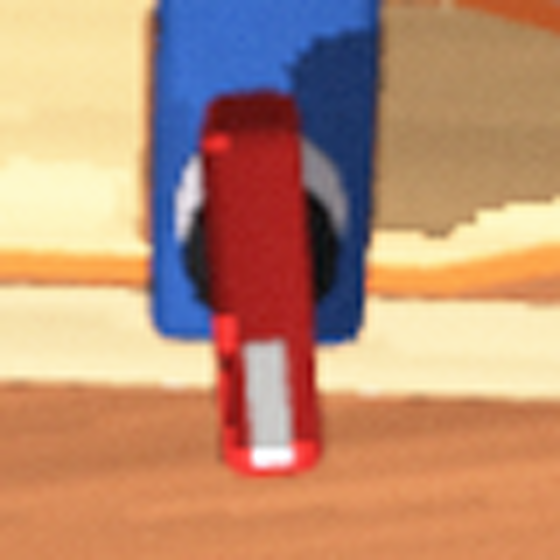

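The wing's top-face edges lean about 3.6° back from the tool. The knob eased back a few degrees on release, which leaves ≈86° past touch. The hull, tin and block are in place. For an independent check I'll look under the arm from the bow side to see whether the foot meets the hatch.

```bash
python3 -m inch '3 0.5 0 0 0; 6 1 0 0 0; 9 1.5 0 0 0; 12 2.3 0 0 0; 12.8 2.5 3 0 0; 12.8 2.5 7 0 0; 12.8 2.5 11 0 0; 12.8 2.5 14 0 0; 12.8 2.5 16 0 0; 12.8 2.5 17.5 0 0; 12.8 2.5 17.5 0 0; 12.8 2.5 17.5 0 0'
python3 - <<'E'
from h import *
import pickle
o=robot.get_obs();i,d=robot.snapshot("wrist");cv2.imwrite("pics/w13.png",i);pickle.dump((o,i,d),open("pics/w13.pkl","wb"))
K,E=cam("wrist",o);print(w2j(o["tool_pos"]),o["tool_pos"],o["wrist_force"],proj(K,E,[*j2w(-2,0),.061]))
E
```

```text
time: 19.8
tool_pos: [0.521, -0.1871, 0.0778]
ee_rot: [3.139, 0.0, -1.698]
wrist_force: [-0.4, -0.3, 0.1]
width: 0.0932
[ -24.518  -128.0207] [ 0.521  -0.1871  0.0778] [-0.4034 -0.2551  0.1187] [ 54.8857 179.617 ]
```

View pics/w13.png

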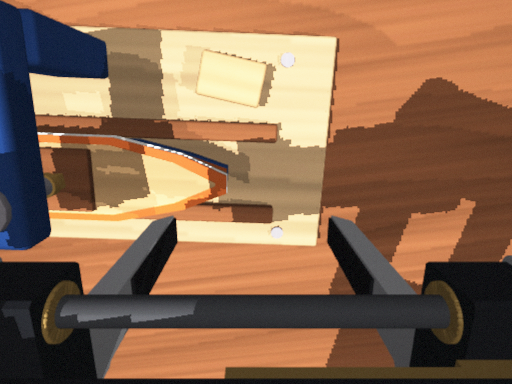

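```bash
python3 - <<'E'
from h import *
import pickle
o,i,d=pickle.load(open("pics/w13.pkl","rb"));K,E=cam("wrist",o)
c=i[130:230,20:120].astype(float);c=np.clip(c*2.2,0,255).astype(np.uint8)
cv2.imwrite("pics/w13k.png",cv2.resize(c,None,fx=6,fy=6,interpolation=cv2.INTER_CUBIC))
P=cloud(K,E,d)
for v in (178,183,188):
    print(v,[(u,*np.round(w2j(P[v,u])).astype(int),round(P[v,u,2]*1000,1)) for u in range(40,80,3)])
E
```

```text
178 [(40, np.int64(9), np.int64(-18), np.float64(100.4)), (43, np.int64(8), np.int64(-17), np.float64(96.7)), (46, np.int64(3), np.int64(-5), np.float64(76.2)), (49, np.int64(3), np.int64(-6), np.float64(75.1)), (52, np.int64(3), np.int64(-8), np.float64(75.4)), (55, np.int64(2), np.int64(-7), np.float64(72.1)), (58, np.int64(1), np.int64(-6), np.float64(67.1)), (61, np.int64(0), np.int64(-5), np.float64(62.6)), (64, np.int64(-1), np.int64(-6), np.float64(60.7)), (67, np.int64(-1), np.int64(-8), np.float64(60.5)), (70, np.int64(-1), np.int64(-10), np.float64(61.0)), (73, np.int64(-1), np.int64(-11), np.float64(59.7)), (76, np.int64(-1), np.int64(-14), np.float64(60.4)), (79, np.int64(-1), np.int64(-15), np.float64(60.3))]
183 [(40, np.int64(6), np.int64(-17), np.float64(100.3)), (43, np.int64(6), np.int64(-18), np.float64(98.2)), (46, np.int64(1), np.int64(-7), np.float64(80.0)), (49, np.int64(0), np.int64(-7), np.float64(77.6)), (52, np.int64(0), np.int64(-7), np.float64(75.3)), (55, np.int64(-1), np.int64(-8), np.float64(73.6)), (58, np.int64(-1), np.int64(-9), np.float64(71.8)), (
[... 404 characters left out ...]
 np.float64(101.4)), (43, np.int64(3), np.int64(-18), np.float64(99.4)), (46, np.int64(-2), np.int64(-7), np.float64(80.9)), (49, np.int64(-3), np.int64(-7), np.float64(78.3)), (52, np.int64(-4), np.int64(-7), np.float64(75.4)), (55, np.int64(-4), np.int64(-8), np.float64(73.8)), (58, np.int64(-5), np.int64(-8), np.float64(71.1)), (61, np.int64(-6), np.int64(-6), np.float64(64.9)), (64, np.int64(-7), np.int64(-6), np.float64(62.3)), (67, np.int64(-7), np.int64(-7), np.float64(60.8)), (70, np.int64(-7), np.int64(-10), np.float64(62.7)), (73, np.int64(-7), np.int64(-11), np.float64(60.6)), (76, np.int64(-7), np.int64(-14), np.float64(62.1)), (79, np.int64(-7), np.int64(-15), np.float64(61.0))]
```

View pics/w13k.png

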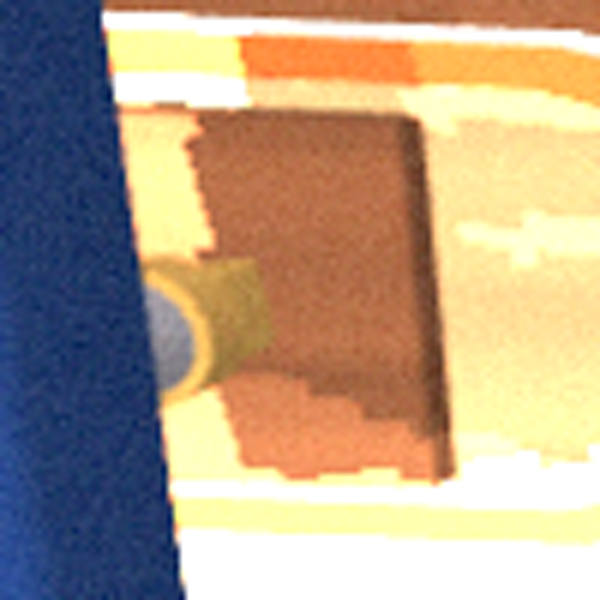

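From under the arm, the brass foot at crop (240,310) meets the hatch with no gap: depth runs without a break from the foot's face (y≈-5, z 76→62 mm) onto the hatch (z≈61 mm). I'll withdraw and do the last checks.

```bash
python3 -m inch '0 0 -4 0 0; 0 0 -8 0 0; 0 0 -12 0 0; 0 0 -16 0 0; -3 -0.5 -18 0 0; -6 -1 -18 0 0; -9 -1.5 -18 0 0; -12 -2.3 -18 0 0; -12.8 -2.5 -18 0 0; -12.8 -2.5 -18 0 0; -12.8 -2.5 -18 0 0'
python3 - <<'E'
from h import *
import pickle
o=robot.get_obs();i,d=robot.snapshot("wrist");pickle.dump((o,i,d),open("pics/w14.pkl","wb"))
cv2.imwrite("pics/w14k.png",np.hstack([cv2.resize(i[150:230,215:295],None,fx=5,fy=5,interpolation=cv2.INTER_CUBIC),cv2.resize(i[120:200,140:220],None,fx=5,fy=5,interpolation=cv2.INTER_CUBIC)]))
print(o["tool_pos"],o["ee_rot"])
P=cloud(*cam("wrist",o),d)
E
```

```text
time: 20.77
tool_pos: [0.5632, -0.064, 0.2606]
ee_rot: [-3.139, -0.002, -1.697]
wrist_force: [0.0, -0.6, -0.0]
width: 0.094
[ 0.5632 -0.064   0.2606] [-3.1393 -0.0023 -1.6972]
```

View pics/w14k.png

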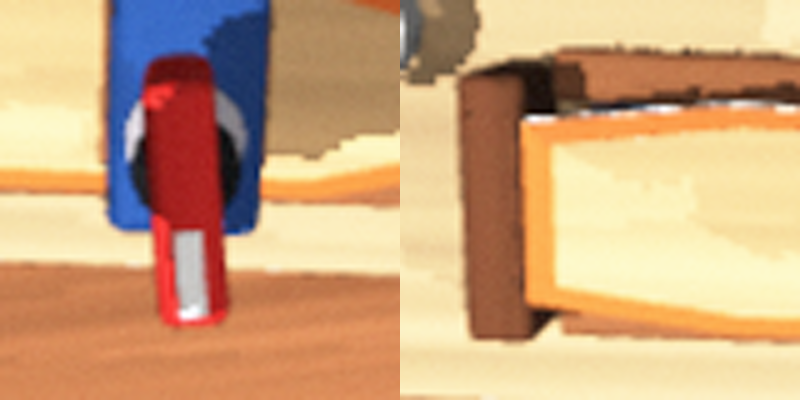

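```bash
python3 - <<'E'
from h import *
import pickle
o,i,d=pickle.load(open("pics/w14.pkl","rb"));K,E=cam("wrist",o);P=cloud(K,E,d)
f=lambda x,y:(140+(x-400)/5-.4,120+y/5-.4)
for n,uv,z in (("stern a",f(522,122),.055),("stern b",f(530,303),.055),("stop front top a",f(520,85),.051),("stop front top b",f(533,330),.051)): print(n,w2j(onz(K,E,uv,z)))
im=i[120:200,140:220];cv2.imwrite("pics/w14s.png",cv2.resize(np.clip(im*2.0,0,255).astype(np.uint8),None,fx=7,fy=7,interpolation=cv2.INTER_NEAREST))
for v in (148,158,168,175): print([(u,round(w2j(P[v,u])[1]),round(P[v,u,2]*1000)) for u in range(152,176,2)])
i,_=robot.snapshot("scene");cv2.imwrite("pics/s15.png",i)
a=cv2.imread("pics/scene0.png");df=cv2.absdiff(a,i).max(2)
E
```

```text
stern a [ 21.4479 108.7314]
stern b [-24.772  108.2997]
stop front top a [ 30.1394 110.0192]
stop front top b [-32.9591 108.8697]
[(152, 125, 52), (154, 123, 51), (156, 120, 52), (158, 117, 52), (160, 115, 51), (162, 113, 51), (164, 109, 55), (166, 106, 56), (168, 104, 55), (170, 101, 55), (172, 99, 54), (174, 97, 54)]
[(152, 126, 51), (154, 123, 51), (156, 121, 50), (158, 118, 51), (160, 116, 50), (162, 113, 52), (164, 109, 55), (166, 107, 54), (168, 104, 56), (170, 102, 55), (172, 100, 54), (174, 97, 56)]
[(152, 126, 50), (154, 124, 51), (156, 121, 51), (158, 118, 52), (160, 116, 52), (162, 114, 51), (164, 111, 50), (166, 107, 56), (168, 105, 56), (170, 102, 56), (172, 99, 56), (174, 97, 56)]
[(152, 139, 14), (154, 124, 52), (156, 121, 51), (158, 119, 51), (160, 116, 52), (162, 114, 51), (164, 111, 50), (166, 108, 53), (168, 105, 56), (170, 103, 54), (172, 100, 55), (174, 97, 56)]
```

View pics/s15.png

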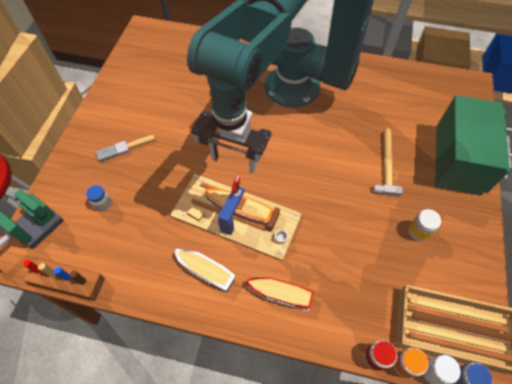

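View pics/w14s.png

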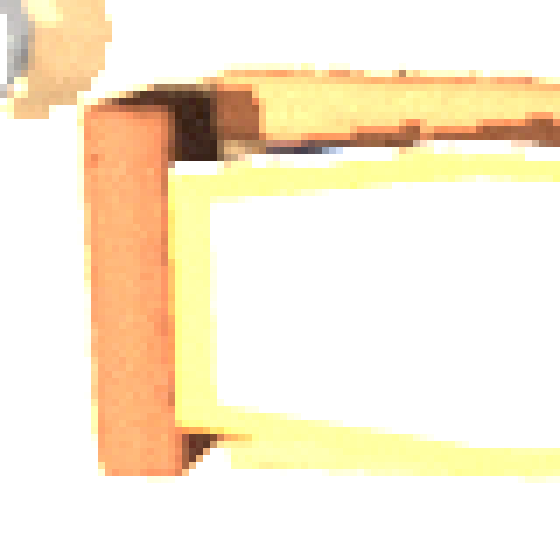

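There is no gap between stop and stern: in the last crop the edges meet at x≈172, and depth steps straight from 51 to 55 mm. All other items are where they were in the first scene picture, and the gripper hangs free. Handing in.

```bash
python3 -c "
from bench import robot
print(robot.get_obs()['time']);print(robot.close_job())"
```

```text
20.8667
the job is handed in; nothing more can be done
None
```

The boat hull rests against the stop block and the clamp is tightened about a quarter turn past touch. The knob is released and the job was handed in at 20.9 s; it reports no verdict.

- **Hull:** I pushed it about 40 mm at the bow with 2–3 N until the force rose to 5.5 N with no further motion. The last pictures show no gap between stern and stop.
- **Touch point:** The knob's torque stepped up at about 84° of turning, and the tool stopped sinking as fast over the next 10° or so. I took that as first touch.
- **Quarter turn:** I stopped at 174°. Held still, the torque averaged about 0.15 N m, which matches the figure given.
- **Foot:** A view from under the arm shows the brass foot on the hatch with no gap.
- **Surroundings:** By eye, everything else on the bench is where it was in the first picture, and the gripper hangs free.

**Checks that disagreed or needed mending:**
- The torque while turning was only about 0.2 N m, not the 0.4–0.7 stated. A held reading midway, at 118°, was also low, about 0.02 N m.
- The knob leaned back about 3.6° on release, leaving roughly 86° past touch, give or take a few degrees. It had not moved further about two seconds later.
- My first grip closed on something about 19 mm wide, probably a hub below the wing. I raised the gripper 8 mm and gripped again before turning.

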